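Switch on the mirror's ring light and stroke it up to full brightness

ROBOT

A 7-joint arm with a two-finger parallel gripper is mounted at the origin on the work surface. World frame = base frame: x ahead of the robot, y to its left, z up, the work surface at z = 0. Lengths are in m, angles in degrees, forces in N, time in s.
With the tool pointing down it reaches from about 0.425 to 0.875 m from the base axis. Payload 4.7 kg.
Tool frame: the origin (TCP) lies on the front face of the gripper's body, between the roots of the fingers; the fingertips stand 70 mm ahead of it and the grasp point (between the pads) lies 51 mm ahead of it; z points along the fingers, y is the direction in which the jaws open and shut (so a half turn about z gives the same grasp; the last joint's range is limited). The gripper opens to 87 mm and grips with 3 to 60 N. Pads are 19 mm wide; open, the fingers measure 117 mm over their backs; the gripper's body (75 mm by 190 mm) begins 51 mm behind the grasp point.
Start: joints at [-68.463, 18.392, -4.016, 83.108, 1.295, 78.541, -3.26], TCP at [0.23, 0.608, 0.292] pointing down, gripper open.
Joint ranges: [-163.93, 163.93], [-17.29, 119.83], [-79.2, 71.16], [3.27, 140.29], [-89.18, 269.18], [5.43, 117.66], [-154.24, 154.24]. Speed limits (degrees/s): [147.25, 147.25, 180, 180, 180, 180, 180].

INTERFACE

Orientations are given as [roll, pitch, yaw] about the fixed x, y, z axes, in that order (R = Rz(yaw) Ry(pitch) Rx(roll)).
In Python, from cell import env gives the robot as it stands.
- The arm moves only by the tool drive_tool, never from a script. Its argument "commands" is a list of rows, each a list of 7 numbers: the shift along the tool's x, y, z in cm, then the turn, a rotation vector about the tool's x, y, z in degrees, then the opening, from 0 (shut) to 1 (fully open). In form: [[tx, ty, tz, rx, ry, rz, hand], ...]. A call has 1 to 20 rows; each row shifts and turns the commanded pose from where the row before left it, along the tool's axes as they then stand; what a row does not reach is not made up. A row lasts 1/12 s, in which the tool goes at most 41.7 mm and 7.16 degrees, less where a joint would pass 70% of its speed; a pose out of reach is approached as far as the arm can. A call is refused whole if a number of a shift passes 4.17 or a number of a turn 7.16, either way. A call with a gripper value outside its range is refused whole. The fingers move at their own pace and stop on an object; "force" is the grip in N (left out, the last holds). Time passes only in rows, so rows that do not move let the fingers close. It gives the time, the measured TCP pose, the force and the opening at its end, in the units of the state.
- env.get_obs(): the state, without advancing time (a new reading comes with each control period).
- env.read_camera(name): name is "scene" or "side" or "wrist"; returns a dict with "img" (420x560x3 uint8, blue, green, red), "mtx" (3x3 intrinsics, pixels), "k1" (the pictures are not rectified: a ray, as slopes to the right and down, at radius r is drawn at 1 + k1 r^2 times it, then the intrinsics apply), "pose" (4x4, takes a point from camera to world coordinates). Camera axes: x right, y down, z forward; pixel columns grow to the right and rows downward; lengths in m; the calibration is good to about 2 mm. A picture is of the moment at which its call begins. There is no depth.
- env.sign_off(): hands the job in, once; it reports no verdict.
The state is a dict: "time_s": time; "qpos": joint angles; "joint_velocities": joint speeds; "effort": joint torques, N m; "tool_pos": TCP position; "tool_rot": TCP orientation; "force": force on the tool from outside, world axes, zero at the start; "wrist_torque": the same for the moment, N m; "grip_width": finger opening in m.
Only numpy, scipy, OpenCV 4.12 (cv2) and the standard library are available. Lean on these libraries where they do the work, as an engineer would, in place of code of your own. Each camera call takes 0.05 s, during which the arm holds its last target.

TASK

Switch on the mirror's ring light by pushing its red-tipped toggle fully over to its other side, then bring the light up to full by drawing your closed fingertips lightly along the curved touch bar, from its smallest orange dot to its largest, touching every dot in turn. Nothing is to be picked up or shifted: the dimmer and the other things on the bench stay where they are. Finish with your hand clear.

Things in the scene. Friction and masses are not known exactly. Their poses are not given: they have to be found in the camera images.
- mirror: Fixed mirror: white disc 210 mm across with a pale light ring, top 320 mm up, on an aluminium foot 14 mm high. Origin on the bench below the toggle's pivot. x points from the toggle to the mirror, whose glass is 147 mm away; the foot covers x -40 to 180, y -70 to 70 mm; z up. The toggle stands at the foot's front on a grey block 34 (x) x 56 (y) mm, top 34 mm above the bench.
- toggle (a joint): The light's toggle: a 9 mm steel rod with a red ball, swinging in the mirror's y-z plane about a pivot 34 mm above the bench. 0 = off, leaning 0.45 rad from vertical to the mirror's -y side; 0.9 rad = on, leaning as far to its +y side (pushed right to left, seen from the robot). It starts at 0 to 0.2, needs about 1 N at the ball, stays where left; on counts from 0.75.
- toggle_tip (a point): Centre of the toggle's red ball (18 mm across), 55 mm from the pivot, so 84 mm above the bench at off and at on, 89 mm midway. It moves with the toggle.
- dimmer: Loose touch dimmer at any yaw: white base 14 mm high, 62 mm wide, bent along an arc of 110 mm radius, about 230 mm end to end, about 1.2 kg, not fastened. It carries the black touch bar along its middle. Origin on its underside; the arc's centre lies 95 mm from it along -x, so the arc bulges to +x and runs along y; z up.
- strip: Black curved touch bar along the dimmer's middle, 28 mm wide, same arc, top 30.5 mm above the bench. One sprung piece: it sinks straight down up to 8 mm, from about 0.5 N to 4.5 N, then is hard. Six flat orange dots along its midline, 34 mm apart, grow evenly from 6 to 21 mm across. Origin on the dimmer's z axis, 14.5 mm above the bench; axes as the dimmer's.
- dot1 (a point): Centre of the first (smallest) orange dot, 6 mm across, on the top face of the touch bar, 30.5 mm above the bench.
- dot2 (a point): Centre of the second orange dot, 9 mm across, on the top face of the touch bar, 30.5 mm above the bench.
- dot3 (a point): Centre of the third orange dot, 12 mm across, on the top face of the touch bar, 30.5 mm above the bench.
- dot4 (a point): Centre of the fourth orange dot, 15 mm across, on the top face of the touch bar, 30.5 mm above the bench.
- dot5 (a point): Centre of the fifth orange dot, 18 mm across, on the top face of the touch bar, 30.5 mm above the bench.
- dot6 (a point): Centre of the sixth (largest) orange dot, 21 mm across, on the top face of the touch bar, 30.5 mm above the bench.
- comb: Loose flat bamboo comb, 150 x 44 x 6 mm, along its x. Origin at its underside. Bystander.
- jar: Loose narrow aluminium jar with closed screw lid, 38 mm across, 73 mm high. Origin at its underside. Bystander.
- bangle_post: Loose white ceramic bangle post, 90 mm across the foot, 168 mm high, with three metal bangles low on it. Origin at its underside. Bystander.
- pin_box: Loose closed blue plastic hairpin box, 73 x 103 x 42 mm. Origin at its underside. Bystander.
- brush_pot: Loose empty blue ceramic pot, 72 mm across, 90 mm high. Origin at its underside. Bystander.
- varnish: Loose small amber bottle with a black cap, 32 x 32 x 85 mm. Origin at its underside. Bystander.
There are look-alikes about, which are no part of the job. What is shaped like the dimmer but blue or turquoise is not meant.

How it is judged:
By the outcome, as a careful person would: the job done as asked, in the order asked, and still so for the second after the job is handed in, with the robot touching nothing.
It also fails if it takes over 51 s, if anything falls off the work surface, if the arm or the gripper's body presses on something with over 40 N, if the wrist force passes 120 N, or if a joint passes its speed limit or range.

## Working session

There is one attempt and no reset: what is moved stays moved. The work goes in short steps, Python scripts to look and compute and a tool call to move; the robot and the scene stay as the last step left them, time stands still between calls to the robot, and variables do not carry over. Pictures are saved under pics/ and viewed, and the job is handed in when it is done.

Besides the shell and the picture viewer there is one more tool, called after "Request:" by a JSON object that holds its "api" and its "payload". drive_tool: Moves the arm, as the interface text tells. Its arguments: {"type":"object","properties":{"commands":{"type":"array"},"force":{"type":"number"}},"required":["commands"]}

```bash
mkdir -p pics; ls
python3 - <<'E'
from cell import env
import cv2
o=env.get_obs()
for k in o: print(k,o[k])
for n in ["scene","side","wrist"]:
    c=env.read_camera(n); cv2.imwrite(f"pics/{n}0.png",c["img"]); print(n,c["mtx"].tolist(),c["k1"],c["pose"].round(4).tolist())
E
```

```text
pics
time_s 0.0
qpos [-68.46395318  18.43898329  -4.01594448  83.17662025   1.29443022
  78.53920118  -3.26159224]
joint_velocities [-0.10560507 -0.04734698 -0.09223329  0.0095941   0.02869625 -0.09852594
  0.04309939]
effort [ 7.52836459e-04 -4.91284919e+01 -4.03404990e-01 -3.12520444e+01
 -6.40633819e-02  4.37606417e-02  1.79922299e-04]
tool_pos [0.22994137 0.6075146  0.29114724]
tool_rot [-1.79890409e+02  5.07922631e-03  1.59272432e+02]
force [-0.49094303  1.63434086  0.123981  ]
wrist_torque [-0.00209111  0.03729473 -0.03743874]
grip_width 0.08718409173232548
scene [[461.2723064922232, 0.0, 282.4906219520924], [0.0, 461.2723064922232, 219.39476977311216], [0.0, 0.0, 1.0]] 0.014008591402396686 [[-0.0069, 0.807, -0.5905, 1.2395], [0.9999, 0.014, 0.0075, -0.0159], [0.0143, -0.5904, -0.807, 1.0265], [0.0, 0.0, 0.0, 1.0]]
side [[489.71518677925326, 0.0, 281.07262299876857], [0.0, 489.71518677925326, 206.33685735960125], [0.0, 0.0, 1.0]] -0.1585392079956638 [[0.7504, -0.4614, 0.4733, -0.1593], [-0.6609, -0.5362, 0.5251, -0.7803], [0.0115, -0.7069, -0.7073, 1.1369], [0.0, 0.0, 0.0, 1.0]]
wrist [[364.4163572458966, 0.0, 275.75372153295746], [0.0, 364.4163572458966, 205.74806290081617], [0.0, 0.0, 1.0]] -0.09131106950773284 [[0.3537, 0.8937, 0.2762, 0.1542], [0.9354, -0.3373, -0.1063, 0.636], [-0.0018, 0.2959, -0.9552, 0.3844], [0.0, 0.0, 0.0, 1.0]]
```

View pics/scene0.png

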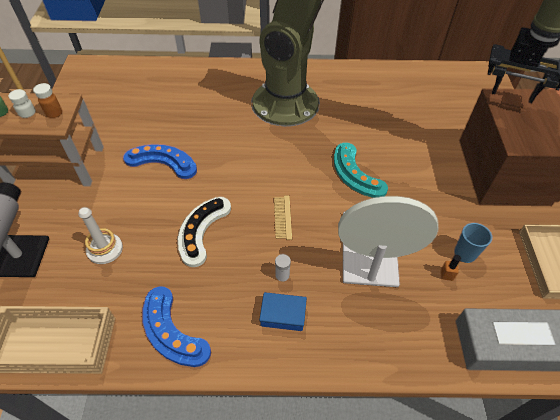

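View pics/side0.png

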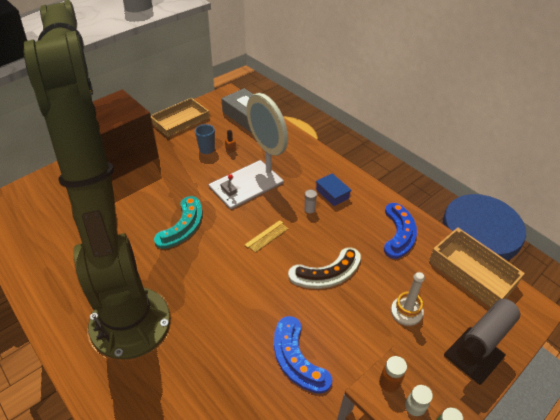

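View pics/wrist0.png

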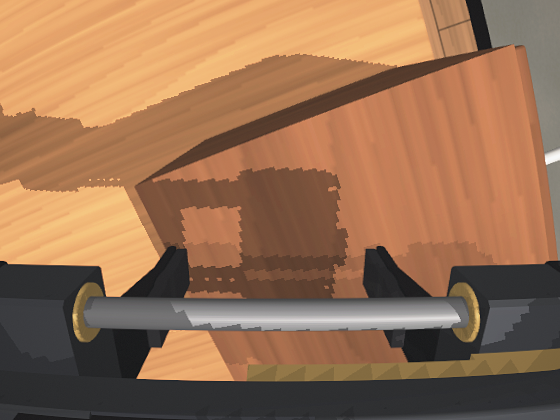

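Scene picture: the white dimmer with the black bar is at about (205,230). The look-alikes are blue at (160,158) and (175,327), and turquoise at (360,170). The mirror is at (388,230) and hides the toggle. In the side picture, the toggle's red ball is at (230,177) and the white dimmer at (327,268). Next I'll measure the dots and the ball.

```bash
cat > h.py <<'E'
import numpy as np, cv2
from cell import env
def dist(c): return np.array([c["k1"],0,0,0,0.])
def ray(c,uv):
    p=cv2.undistortPoints(np.array([[uv]],float),c["mtx"],dist(c))[0,0]
    P=c["pose"]; return P[:3,3],P[:3,:3]@np.array([p[0],p[1],1])
def onplane(c,uv,z):
    o,d=ray(c,uv); return o+d*(z-o[2])/d[2]
def proj(c,X):
    P=np.linalg.inv(c["pose"]); r,_=cv2.Rodrigues(P[:3,:3])
    return cv2.projectPoints(np.atleast_2d(np.array(X,float)),r,P[:3,3],c["mtx"],dist(c))[0][:,0]
def blobs(img,lo,hi,box,amin=4):
    h=cv2.cvtColor(img,cv2.COLOR_BGR2HSV); m=cv2.inRange(h,np.array(lo),np.array(hi))
    k=np.zeros_like(m); x0,y0,x1,y1=box; k[y0:y1,x0:x1]=m[y0:y1,x0:x1]
    n,_,s,ce=cv2.connectedComponentsWithStats(k)
    return [(ce[i].round(1),int(s[i,4])) for i in range(1,n) if s[i,4]>=amin]
E
python3 - <<'E'
from h import *
sc=env.read_camera("scene"); sd=env.read_camera("side")
for n,c,box in (("scene",sc,(175,193,235,272)),("side",sd,(285,242,368,292))):
    print(n)
    for ce,a in blobs(c["img"],(5,170,150),(22,255,255),box,3): print(ce,a,onplane(c,ce,.0305).round(4))
print("red",blobs(sd["img"],(0,150,90),(4,255,255),(205,160,255,205),2),blobs(sd["img"],(174,150,90),(180,255,255),(205,160,255,205),2))
cv2.imwrite("pics/c1.png",cv2.resize(sd["img"][150:215,200:300],None,fx=7,fy=7,interpolation=cv2.INTER_CUBIC))
a=cv2.resize(sc["img"][190:275,170:240],None,fx=6,fy=6,interpolation=cv2.INTER_CUBIC)
cv2.imwrite("pics/c2.png",a)
cv2.imwrite("pics/c3.png",cv2.resize(sd["img"][235:300,280:370],None,fx=7,fy=7,interpolation=cv2.INTER_CUBIC))
E
```

```text
scene
[215.2 202.6] 5 [ 0.4569 -0.1915  0.0305]
[204.3 208.1] 9 [ 0.4764 -0.2192  0.0305]
[195.6 216.1] 11 [ 0.5038 -0.2396  0.0305]
[190.3 225.9] 24 [ 0.5362 -0.2497  0.0305]
[188.9 236.5] 34 [ 0.5699 -0.2491  0.0305]
[191.1 247.1] 46 [ 0.6024 -0.2394  0.0305]
side
[325.1 261.9] 2216 [ 0.5276 -0.2114  0.0305]
[349.6 254. ] 33 [ 0.6027 -0.2379  0.0305]
[344.5 261.8] 26 [ 0.5702 -0.2482  0.0305]
[336.2 267.9] 21 [ 0.5361 -0.2479  0.0305]
[302.5 270.5] 4 [ 0.4571 -0.1914  0.0305]
[314.  272.3] 7 [ 0.4773 -0.2174  0.0305]
[325.6 271.6] 13 [ 0.5039 -0.2373  0.0305]
red [(array([229.8, 176.5]), 13)] []
```

View pics/c1.png

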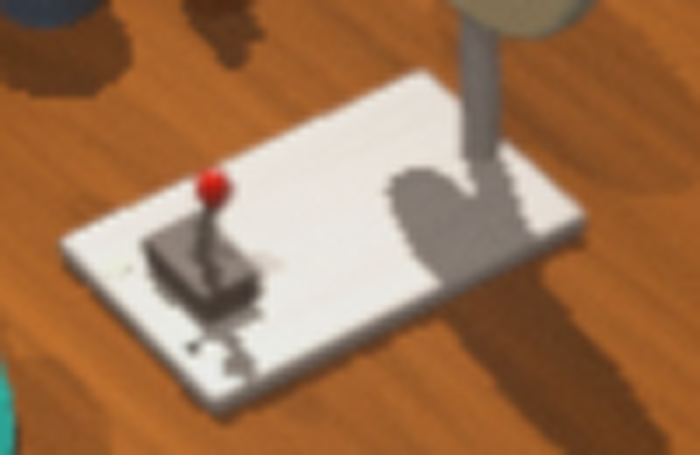

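View pics/c2.png

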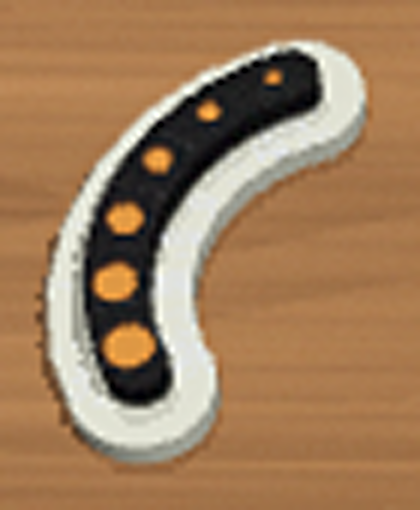

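View pics/c3.png

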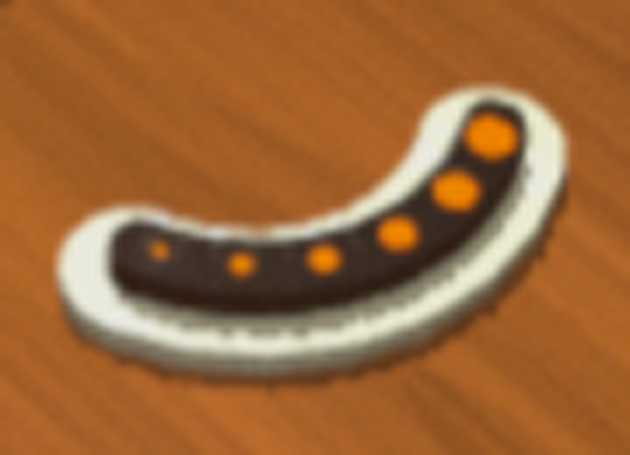

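Run:
```python
from h import *
sd=env.read_camera("side"); sc=env.read_camera("scene")
cs={k:onplane(sd,(200+(x+.5)/7-.5,150+(y+.5)/7-.5),.014)[:2] for k,x,y in (("L",62,243),("T",425,72),("R",585,213),("B",215,408))}
print({k:v.round(4) for k,v in cs.items()})
print("edges",[np.linalg.norm(cs[a]-cs[b]).round(4) for a,b in ("LT","BR","LB","TR")])
xd=(cs["T"]-cs["L"]+cs["R"]-cs["B"]); xd/=np.linalg.norm(xd); yd=np.array([-xd[1],xd[0]])
ctr=sum(cs.values())/4; O=ctr-xd*.07
print("yaw",np.degrees(np.arctan2(xd[1],xd[0])),"O",O.round(4))
for z in(.084,.087,.0885,.089):
    b=onplane(sd,(229.8,176.5),z)[:2]; print(z,b.round(4),"local",((b-O)@xd).round(4),((b-O)@yd).round(4), "expected y",-.055*np.sin(np.arccos(min(1,(z-.034)/.055))))
D=np.array([[.4570,-.1915],[.4768,-.2183],[.5038,-.2385],[.5362,-.2488],[.5700,-.2487],[.6026,-.2387]])
A=np.c_[2*D,np.ones(6)]; s=np.linalg.lstsq(A,(D**2).sum(1),rcond=None)[0]; r=np.sqrt(s[2]+s[0]**2+s[1]**2)
print("circle",s[:2],r,np.linalg.norm(np.diff(D,axis=0),axis=1))
ang=np.degrees(np.arctan2(*(D-s[:2]).T[::-1])); print(ang)
# bystanders
def loc(n,c,uv,z): print(n,onplane(c,uv,z).round(3))
loc("jar top",sc,(283,259),.073);loc("comb",sc,(283,217),.006);loc("varnish",sd,(230,133),.085);loc("pot",sd,(206,132),.09);loc("post",sd,(418,277),.168)
```

```text
{'L': array([0.4749, 0.2941]), 'T': array([0.6913, 0.2789]), 'R': array([0.6818, 0.1446]), 'B': array([0.463 , 0.1553])}
edges [np.float64(0.2169), np.float64(0.219), np.float64(0.1393), np.float64(0.1346)]
yaw -3.4067902409852073 O [0.5079 0.2224]
0.084 [0.5096 0.2123] local 0.0023 -0.0099 expected y -0.02291287847477919
0.087 [0.5077 0.2095] local 0.0006 -0.0129 expected y -0.014696938456699093
0.0885 [0.5068 0.2081] local -0.0003 -0.0143 expected y -0.007399324293474439
0.089 [0.5064 0.2076] local -0.0006 -0.0148 expected y -8.195638656616211e-10
circle [ 0.55355724 -0.14147449] 0.10874674360173894 [0.03332086 0.03372002 0.03399779 0.03380015 0.03409927]
[-152.61169785 -134.97453078 -117.1499474   -99.18663089  -81.28175275
  -63.23258431]
jar top [ 0.66  -0.005  0.073]
comb [ 0.485 -0.005  0.006]
varnish [0.651 0.399 0.085]
pot [0.586 0.455 0.09 ]
post [ 0.583 -0.47   0.168]
```

Run:
```python
from h import *
sc=env.read_camera("scene"); sd=env.read_camera("side")
cv2.imwrite("pics/c4.png",cv2.resize(sc["img"][20:220,430:560],None,fx=3,fy=3,interpolation=cv2.INTER_CUBIC))
cv2.imwrite("pics/c5.png",cv2.resize(sd["img"][60:260,60:260],None,fx=3,fy=3,interpolation=cv2.INTER_CUBIC))
print(env.get_obs()["force"],env.get_obs()["tool_pos"],env.get_obs()["time_s"])
print(proj(sc,[[.23,.608,.292],[.23,.608,.222],[.508,.21,.087],[.508,.246,.084]]))
```

```text
[ 0.93396157 -0.67061591  0.69504726] [0.23005446 0.60788622 0.29220061] 0.45
[[523.43398024  74.76317224]
 [512.00860948  96.71638844]
 [366.69461892 206.80842749]
 [380.41079291 207.71350883]]
```

View pics/c4.png

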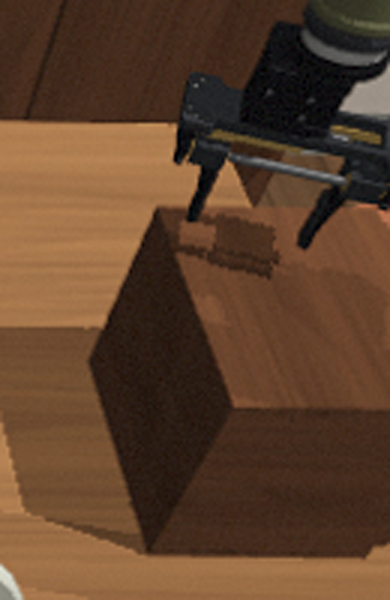

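View pics/c5.png

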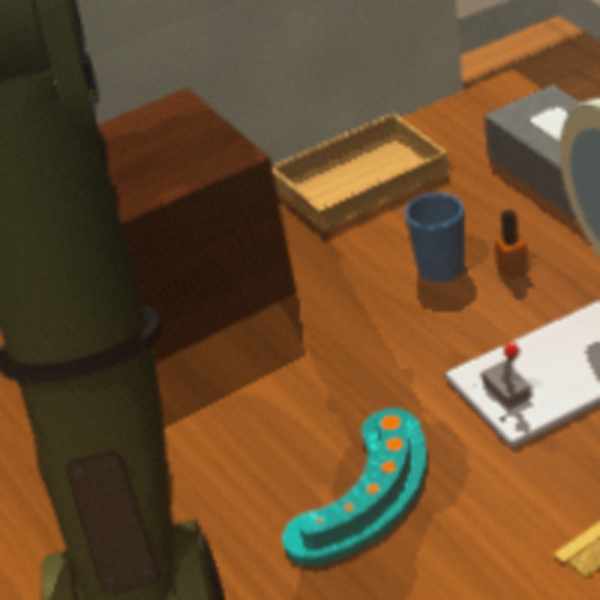

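The block under the gripper is close, so I'll lift first while turning and closing the hand. Then I'll cross over to the −y side of the toggle.

Request:
{"api": "drive_tool", "payload": {"commands": [[0,0,-1,0,0,0,0],[0,0,-1.5,0,0,3,0],[0,0,-1.5,0,0,6,0],[0,0,-1,0,0,7,0],[0,0,-1,0,0,7,0],[0,0,0,0,0,7,0],[0,0,0,0,0,7,0],[0,0,0,0,0,7,0],[0,0,0,0,0,7,0],[0,0,0,0,0,7,0],[0,0,0,0,0,7,0],[0,0,0,0,0,7,0],[0,0,0,0,0,0,0]], "force": 20}}

```text
time_s: 1.53
tool_pos: [0.2301, 0.608, 0.3532]
tool_rot: [180.0, -0.1, 87.1]
force: [0.1, -0.1, -0.3]
grip_width: 0.0085
```

Request:
{"api": "drive_tool", "payload": {"commands": [[-1,0.7,0,0,0,0,0],[-2,1.4,0,0,0,0,0],[-2.3,1.6,0,0,0,0,0],[-2.3,1.6,0,0,0,0,0],[-2.3,1.6,0,0,0,0,0],[-2.3,1.6,0,0,0,0,0],[-2.3,1.6,0,0,0,0,0],[-2.3,1.6,0,0,0,0,0],[-2.3,1.6,0,0,0,0,0],[-2.3,1.6,0,0,0,0,0],[-2.3,1.6,0,0,0,0,0],[-2.3,1.6,0,0,0,0,0],[-2.3,1.6,0,0,0,0,0],[-2.3,1.6,0,0,0,0,0],[-2.3,1.6,0,0,0,0,0],[-2.3,1.6,0,0,0,0,0],[-2.3,1.6,0,0,0,0,0],[-2.3,1.6,0,0,0,0,0],[-2,1.4,0,0,0,0,0],[-1,0.6,0,0,0,0,0]]}}

```text
time_s: 3.2
tool_pos: [0.5078, 0.1616, 0.3529]
tool_rot: [179.9, 0.0, 87.1]
force: [-0.1, -0.3, 0.2]
grip_width: 0.0003
```

Request:
{"api": "drive_tool", "payload": {"commands": [[0,0,1,0,0,0,0],[0,0,2,0,0,0,0],[0,0,2,0,0,0,0],[0,0,2,0,0,0,0],[0,0,2,0,0,0,0],[-0.4,0,1,0,0,0,0],[0,0,0,0,0,0,0],[0,0,0,0,0,0,0]]}}

```text
time_s: 3.87
tool_pos: [0.5056, 0.1627, 0.2521]
tool_rot: [-180.0, 0.0, 87.3]
force: [-0.1, -0.2, -0.3]
grip_width: -0.0
```

Run:
```python
from h import *
w=env.read_camera("wrist"); sd=env.read_camera("side")
cv2.imwrite("pics/w1.png",w["img"]); cv2.imwrite("pics/s1.png",cv2.resize(sd["img"][90:240,150:350],None,fx=4,fy=4))
r=blobs(w["img"],(0,150,80),(5,255,255),(0,0,560,420),10); print(r)
for ce,a in r: print([onplane(w,ce,z).round(4) for z in (.084,.0875)])
```

```text
[(array([279.7, 143.2]), 470)]
[array([0.5111, 0.2094, 0.084 ]), array([0.5111, 0.2099, 0.0875])]
```

View pics/w1.png

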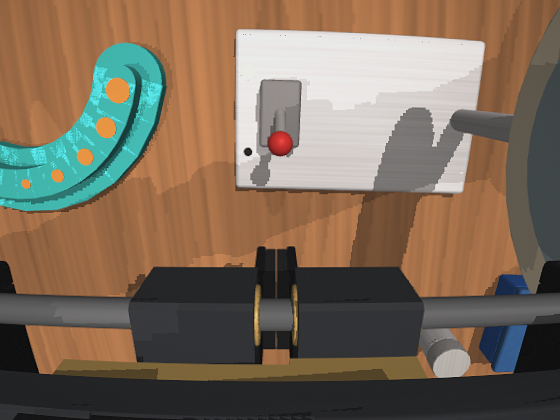

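View pics/s1.png

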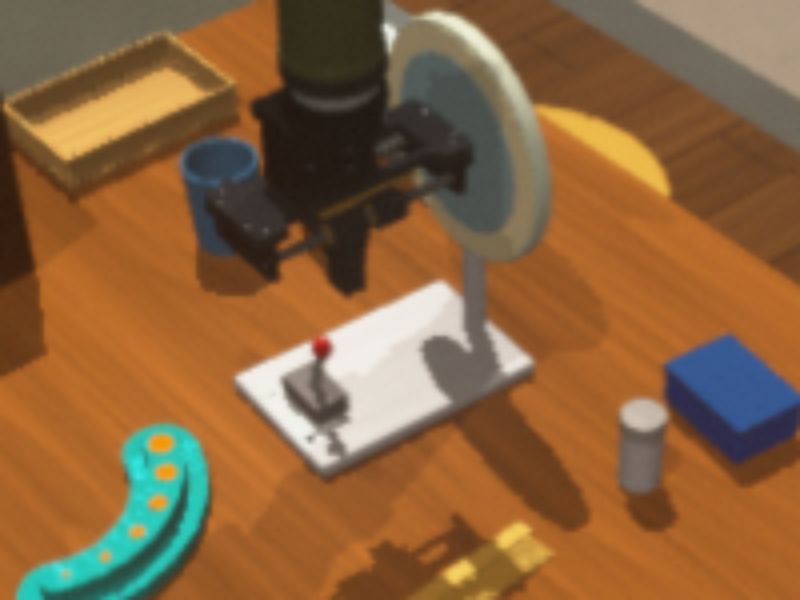

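The wrist picture shows the ball at (280,143), which works out at (0.511, 0.210), in agreement with the side view. The closed fingers are at (276,250), on its −y side. I'll descend beside it.

Request:
{"api": "drive_tool", "payload": {"commands": [[-0.5,0.4,1,0,0,0,0],[-0.3,0,2,0,0,0,0],[0,0,2,0,0,0,0],[0,0,2,0,0,0,0],[0,0,2,0,0,0,0],[0,0,1.5,0,0,0,0],[0,0,0.7,0,0,0,0],[0,0,0,0,0,0,0],[0,0,0,0,0,0,0]]}}

```text
time_s: 4.72
tool_pos: [0.5103, 0.154, 0.1407]
tool_rot: [180.0, -0.0, 87.3]
force: [-0.5, 0.0, 0.5]
grip_width: 0.0003
```

Request:
{"api": "drive_tool", "payload": {"commands": [[0.5,0,0,0,0,0,0],[1,0,0,0,0,0,0],[0.8,0,0,0,0,0,0],[0.5,0,0,0,0,0,0],[0.4,0,0,0,0,0,0],[0.4,0,0,0,0,0,0],[0.4,0,0,0,0,0,0],[0.4,0,0,0,0,0,0],[0.4,0,0,0,0,0,0],[0.4,0,0,0,0,0,0],[0.4,0,0,0,0,0,0],[0.4,0,0,0,0,0,0],[0.3,0,0,0,0,0,0],[0.2,0,0,0,0,0,0],[0,0,0,0,0,0,0]]}}

```text
time_s: 5.97
tool_pos: [0.5129, 0.2198, 0.1403]
tool_rot: [180.0, -0.0, 87.3]
force: [-0.6, -0.2, 0.2]
grip_width: 0.0003
```

Request:
{"api": "drive_tool", "payload": {"commands": [[0.3,0,0,0,0,0,0],[0.3,0,0,0,0,0,0],[0.2,0,0,0,0,0,0],[0,0,0,0,0,0,0]]}}

```text
time_s: 6.3
tool_pos: [0.5132, 0.2274, 0.1401]
tool_rot: [-180.0, 0.0, 87.3]
force: [-0.7, -0.8, -0.5]
grip_width: 0.0002
```

Run:
```python
from h import *
sd=env.read_camera("side");w=env.read_camera("wrist")
cv2.imwrite("pics/s2.png",cv2.resize(sd["img"][120:220,180:320],None,fx=5,fy=5,interpolation=cv2.INTER_CUBIC));cv2.imwrite("pics/w2.png",w["img"])
print(env.get_obs()["force"],env.get_obs()["tool_pos"])
print(blobs(w["img"],(0,150,80),(5,255,255),(0,0,560,420),10))
print(proj(w,[[.512,.246,.084],[.512,.240,.0865]]))
```

```text
[-0.95002736 -0.4524558   0.07710572] [0.51328597 0.22724537 0.14026404]
[(array([273.4, 241.7]), 1280)]
[[269.3577752  240.73982021]
 [269.97356305 255.48686438]]
```

View pics/s2.png

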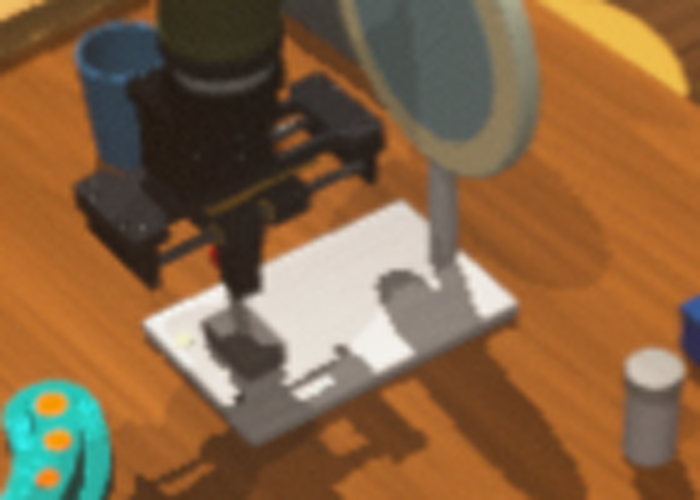

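View pics/w2.png

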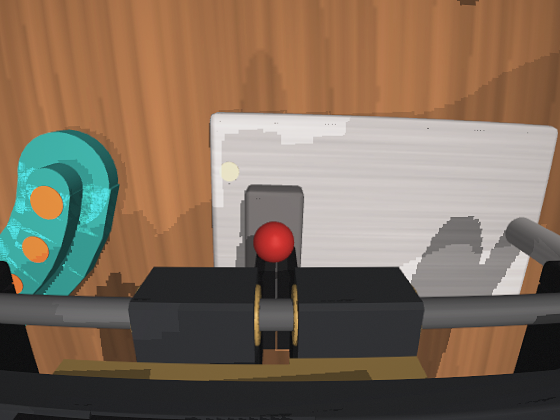

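The wrist picture shows the ball at (273,242), against (269,241) predicted for fully on. The indicator on the foot at (230,172) has gone from black to lit. I'll nudge on to the stop.

Request:
{"api": "drive_tool", "payload": {"commands": [[0.2,0,0,0,0,0,0],[0.2,0,0,0,0,0,0],[0,0,0,0,0,0,0]]}}

```text
time_s: 6.65
tool_pos: [0.5135, 0.2313, 0.1403]
tool_rot: [180.0, -0.0, 87.3]
force: [0.3, -0.7, -0.2]
grip_width: 0.0003
```

Request:
{"api": "drive_tool", "payload": {"commands": [[0.2,0,0,0,0,0,0],[0,0,0,0,0,0,0]]}}

```text
time_s: 6.82
tool_pos: [0.5136, 0.2319, 0.1401]
tool_rot: [-180.0, 0.1, 87.3]
force: [-1.3, -3.7, 0.6]
grip_width: 0.0005
```

Run:
```python
from h import *
w=env.read_camera("wrist"); print(env.get_obs()["force"],env.get_obs()["tool_pos"])
for ce,a in blobs(w["img"],(0,150,80),(5,255,255),(0,0,560,420),10): print(ce,a,[onplane(w,ce,z).round(4) for z in (.084,.0865)])
```

```text
[-0.29388231 -4.42042309  0.36520205] [0.51355059 0.23192894 0.14007168]
[273.6 240. ] 1251 [array([0.5142, 0.2508, 0.084 ]), array([0.5142, 0.2519, 0.0865])]
```

The stop is reached: 4 N and no further travel. I'll back off, rise, and cross to dot 1.

Request:
{"api": "drive_tool", "payload": {"commands": [[-0.5,0,0,0,0,0,0],[-1.5,0,0,0,0,0,0],[-2,0,0,0,0,0,0],[-1,0,-0.5,0,0,0,0],[0,0,-2,0,0,0,0],[0,0,-2.5,0,0,0,0],[0,0,-2.5,0,0,0,0],[0,0,-2,0,0,0,0],[0,0,-1,0,0,0,0],[0,0,-0.5,0,0,0,0]]}}

```text
time_s: 7.7
tool_pos: [0.512, 0.1831, 0.2525]
tool_rot: [179.8, -0.2, 87.2]
force: [0.6, 0.2, -1.8]
grip_width: 0.0004
```

Request:
{"api": "drive_tool", "payload": {"commands": [[-1,-0.1,0,0,0,0,0],[-2,-0.2,0,0,0,0,0],[-2.5,-0.25,0,0,0,0,0],[-2.5,-0.25,0,0,0,0,0],[-2.5,-0.25,0,0,0,0,0],[-2.5,-0.25,0,0,0,0,0],[-2.5,-0.25,0,0,0,0,0],[-2.5,-0.25,0,0,0,0,0],[-2.5,-0.25,0,0,0,0,0],[-2.5,-0.25,0,0,0,0,0],[-2.5,-0.25,0,0,0,0,0],[-2.5,-0.25,0,0,0,0,0],[-2.5,-0.25,0,0,0,0,0],[-2.5,-0.25,0,0,0,0,0],[-2.5,-0.25,0,0,0,0,0],[-1.5,-0.15,0,0,0,0,0],[-0.5,0,0,0,0,0,0],[0,0,0,0,0,0,0]]}}

```text
time_s: 9.2
tool_pos: [0.4551, -0.1911, 0.2491]
tool_rot: [-179.9, -0.0, 87.1]
force: [-0.2, 1.1, -0.5]
grip_width: 0.0001
```

Run:
```python
from h import *
w=env.read_camera("wrist"); sd=env.read_camera("side"); o=env.get_obs(); print(o["tool_pos"],o["tool_rot"],o["time_s"],o["force"],o["qpos"])
cv2.imwrite("pics/w3.png",w["img"]);cv2.imwrite("pics/s3.png",sd["img"])
for ce,a in blobs(w["img"],(8,180,150),(20,255,255),(0,0,560,290),40): print(ce,a,onplane(w,ce,.0305).round(4))
for ce,a in blobs(sd["img"],(0,150,90),(4,255,255),(205,160,255,205),2): print("red",ce,onplane(sd,ce,.084).round(4))
```

```text
[ 0.4560999  -0.18872013  0.24943378] [-1.79920650e+02 -4.45924657e-02  8.73104544e+01] 9.3 [-0.04232368  0.58707088 -0.05039194] [-27.65905602  -0.45377948  47.45089079 109.51418682   0.33339798
  70.88192801  16.99172657]
red [223.2 170.3] [0.5117 0.2511 0.084 ]
```

View pics/w3.png

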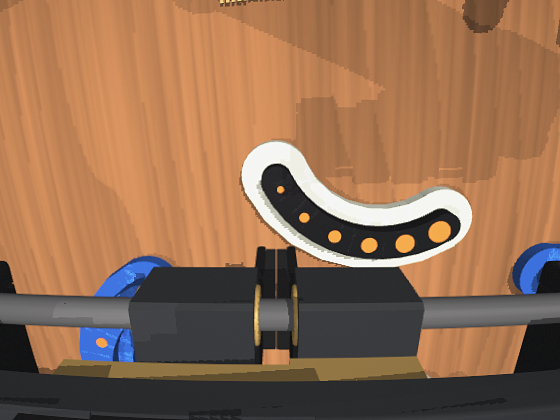

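View pics/s3.png

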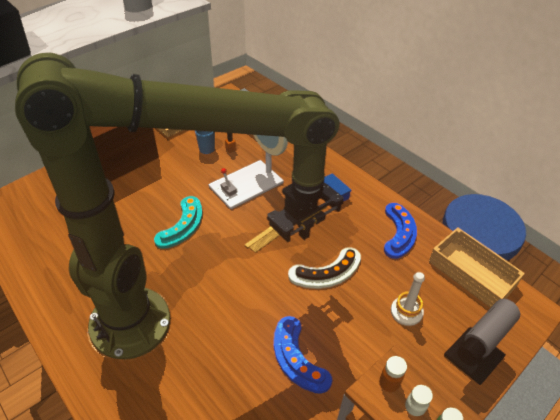

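Run:
```python
from h import *
w=env.read_camera("wrist")
for ce,a in blobs(w["img"],(8,170,150),(24,255,255),(250,170,470,262),15): print(ce,a,onplane(w,ce,.0305).round(4))
D=np.array([[.4570,-.1915],[.4768,-.2183],[.5038,-.2385],[.5362,-.2488],[.5700,-.2487],[.6026,-.2387]])
print(proj(w,np.c_[D,np.full(6,.0305)]).round(1))
```

```text
[278.9 191.9] 43 [ 0.459  -0.1915  0.0305]
[302.5 219.9] 81 [ 0.4792 -0.2187  0.0305]
[437.4 234.4] 377 [ 0.6055 -0.2392  0.0305]
[332.8 238.6] 130 [ 0.5068 -0.2384  0.0305]
[402.9 246.2] 274 [ 0.5731 -0.2494  0.0305]
[367.1 247.7] 196 [ 0.5391 -0.2492  0.0305]
[[276.7 192. ]
 [299.8 219.6]
 [329.5 238.9]
 [364.  247.5]
 [399.7 245.6]
 [434.4 234.1]]
```

The wrist view confirms the dots to 2–3 mm: dot 1 at (279,192), dot 6 at (437,234). The side picture shows the toggle leaning left at (223,170), so it's on. I'll go down over dot 1.

Request:
{"api": "drive_tool", "payload": {"commands": [[-0.1,0.2,1,0,0,0,0],[0,0,2,0,0,0,0],[0,0,2,0,0,0,0],[0,0,2,0,0,0,0],[0,0,2,0,0,0,0],[0,0,2,0,0,0,0],[0,0,1.5,0,0,0,0],[0,0,0.9,0,0,0,0],[0,0,0,0,0,0,0],[0,0,0,0,0,0,0],[0,0,0,0,0,0,0]]}}

```text
time_s: 10.27
tool_pos: [0.459, -0.1908, 0.1169]
tool_rot: [179.9, 0.0, 87.3]
force: [-0.4, 0.6, -0.4]
grip_width: 0.0006
```

Run:
```python
from h import *
w=env.read_camera("wrist"); sd=env.read_camera("side")
for i in range(3):
  o=env.get_obs(); print(o["tool_pos"],o["tool_rot"],o["force"],o["qpos"].round(0)); 
  env.read_camera("side")
cv2.imwrite("pics/w4.png",w["img"]);cv2.imwrite("pics/s4.png",cv2.resize(sd["img"][200:310,260:400],None,fx=5,fy=5,interpolation=cv2.INTER_CUBIC))
```

```text
[ 0.45915612 -0.1909529   0.11724791] [ 1.79873913e+02 -7.34591789e-03  8.72844157e+01] [-0.1733735   0.31188215  0.82623851] [-24.  12.  48. 117. -11.  55.  27.]
[ 0.45908671 -0.19094585  0.11717494] [ 1.79880891e+02 -8.20982382e-03  8.72834218e+01] [-0.59965524 -0.21809086 -0.46676072] [-24.  12.  48. 117. -11.  55.  27.]
[ 0.45894158 -0.19090346  0.11707097] [ 1.79896565e+02 -1.50232593e-02  8.72838321e+01] [-0.90610933  0.02455091 -0.50130369] [-24.  12.  48. 117. -11.  55.  27.]
```

View pics/w4.png

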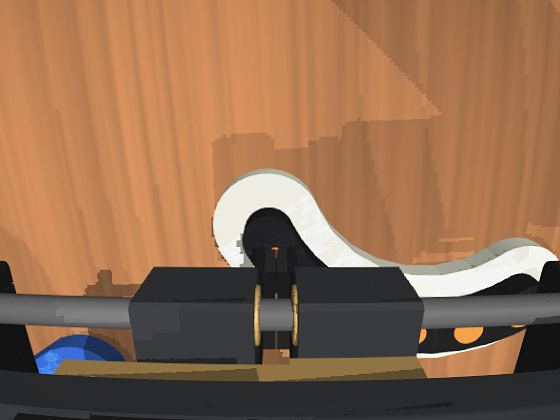

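View pics/s4.png

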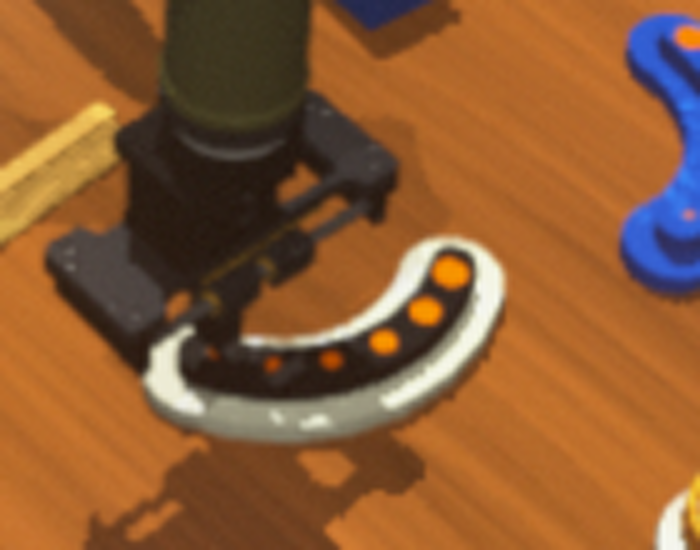

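Request:
{"api": "drive_tool", "payload": {"commands": [[0,0,0.6,0,0,0,0],[0,0,0.5,0,0,0,0],[0,0,0.3,0,0,0,0],[0,0,0.2,0,0,0,0],[0,0,0.15,0,0,0,0],[0,0,0.15,0,0,0,0],[0,0,0,0,0,0,0]]}}

```text
time_s: 11.1
tool_pos: [0.458, -0.1907, 0.097]
tool_rot: [-179.9, -0.0, 87.3]
force: [-0.8, 1.2, 2.0]
grip_width: 0.0005
```

Run:
```python
from h import *
F=[]
sd=env.read_camera("side")
for i in range(3):
  o=env.get_obs(); F.append(o["force"]); print(o["tool_pos"]); env.read_camera("side")
print(np.array(F).round(2))
cv2.imwrite("pics/s5.png",cv2.resize(sd["img"][200:310,260:400],None,fx=5,fy=5,interpolation=cv2.INTER_CUBIC))
```

```text
[ 0.45808    -0.19076009  0.09713704]
[ 0.45818836 -0.19081879  0.09726505]
[ 0.45827264 -0.19086345  0.09733711]
[[-1.86  1.38  2.12]
 [-1.62  2.43  2.12]
 [-1.28  0.82  1.89]]
```

View pics/s5.png

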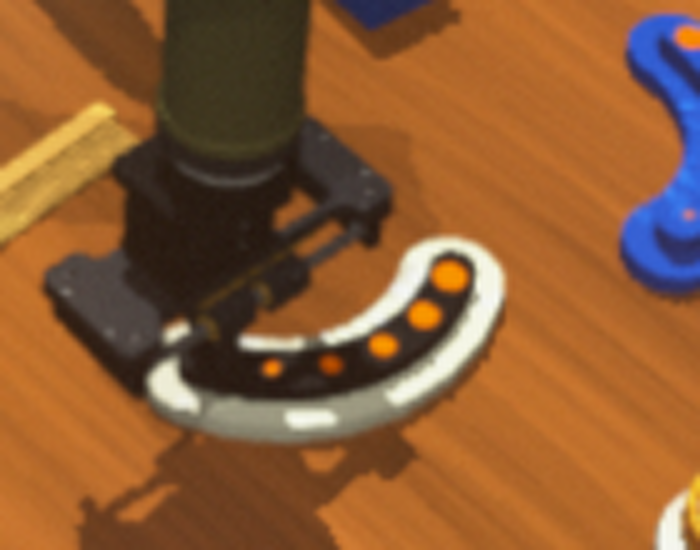

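Light contact, about 2 N and 3.3 mm of sink, with the dimmer where it was. I'll work out the arc steps.

Run:
```python
import numpy as np
D=np.array([[.458,-.191],[.478,-.2185],[.5053,-.2385],[.5377,-.249],[.5715,-.249],[.604,-.239]])
from scipy.interpolate import CubicSpline
s=CubicSpline(range(6),D)(np.arange(0,5.01,1/6))
a=np.radians(87.3); R=np.array([[np.cos(a),np.sin(a)],[np.sin(a),-np.cos(a)]])
t=(s-s[0])@R.T*100; p=np.zeros(2)
for i,q in enumerate(t[1:],1):
    r=np.round(q-p,2); p=p+r; print(i,r.tolist())
```

```text
1 [-0.49, 0.3]
2 [-0.47, 0.32]
3 [-0.45, 0.35]
4 [-0.44, 0.36]
5 [-0.41, 0.39]
6 [-0.39, 0.41]
7 [-0.37, 0.42]
8 [-0.35, 0.45]
9 [-0.33, 0.46]
10 [-0.3, 0.48]
11 [-0.27, 0.5]
12 [-0.25, 0.51]
13 [-0.22, 0.52]
14 [-0.2, 0.54]
15 [-0.16, 0.55]
16 [-0.14, 0.55]
17 [-0.1, 0.56]
18 [-0.08, 0.56]
19 [-0.04, 0.57]
20 [-0.02, 0.57]
21 [0.01, 0.56]
22 [0.04, 0.56]
23 [0.07, 0.56]
24 [0.1, 0.56]
25 [0.13, 0.55]
26 [0.15, 0.55]
27 [0.18, 0.54]
28 [0.2, 0.53]
29 [0.24, 0.52]
30 [0.25, 0.51]
```

Request:
{"api": "drive_tool", "payload": {"commands": [[-0.49,0.3,0,0,0,0,0],[-0.47,0.32,0,0,0,0,0],[-0.45,0.35,0,0,0,0,0],[-0.44,0.36,0,0,0,0,0],[-0.41,0.39,0,0,0,0,0],[-0.39,0.41,0,0,0,0,0],[0,0,0,0,0,0,0]]}}

```text
time_s: 11.88
tool_pos: [0.4794, -0.2198, 0.0975]
tool_rot: [179.9, 0.1, 87.2]
force: [0.8, -1.1, 2.6]
grip_width: 0.0005
```

Run:
```python
from h import *
sd=env.read_camera("side"); o=env.get_obs(); print(o["tool_pos"],o["force"])
for ce,a in blobs(sd["img"],(5,170,150),(22,255,255),(285,242,368,292),3):
  if a<100: print(ce,a,onplane(sd,ce,.0275).round(4))
```

```text
[ 0.47936056 -0.21970766  0.09754927] [ 0.72878498 -1.9580993   2.14971079]
[332.3 243.3] 3 [ 0.5959 -0.1738  0.0275]
[352.5 246.2] 4 [ 0.6334 -0.2216  0.0275]
[337.6 248.8] 5 [ 0.5924 -0.1992  0.0275]
[349.5 254.6] 36 [ 0.6029 -0.2378  0.0275]
[336.3 256.3] 3 [ 0.5689 -0.2167  0.0275]
[344.5 262.5] 30 [ 0.5703 -0.2485  0.0275]
[337.  268.8] 4 [ 0.5374 -0.2502  0.0275]
[326.7 272.7] 3 [ 0.5053 -0.2406  0.0275]
[335.2 289.8] 26 [ 0.4812 -0.298   0.0275]
```

The dimmer is unmoved and the force is steady at 2 N, so I'll continue.

Request:
{"api": "drive_tool", "payload": {"commands": [[-0.37,0.4,0,0,0,0,0],[-0.35,0.44,0,0,0,0,0],[-0.33,0.46,0,0,0,0,0],[-0.3,0.48,0,0,0,0,0],[-0.27,0.5,0,0,0,0,0],[-0.24,0.51,0,0,0,0,0],[-0.2,0.52,0,0,0,0,0],[-0.18,0.54,0,0,0,0,0],[-0.15,0.55,0,0,0,0,0],[-0.13,0.55,0,0,0,0,0],[-0.1,0.56,0,0,0,0,0],[-0.08,0.56,0,0,0,0,0],[0,0,0,0,0,0,0]]}}

```text
time_s: 13.02
tool_pos: [0.5394, -0.2484, 0.0975]
tool_rot: [179.9, 0.1, 87.3]
force: [1.0, 0.1, 1.8]
grip_width: 0.0006
```

Run:
```python
from h import *
sd=env.read_camera("side"); o=env.get_obs(); print(o["tool_pos"],o["force"],o["time_s"])
for ce,a in blobs(sd["img"],(5,170,150),(22,255,255),(285,242,368,292),7):
  if a<100: print(ce,a,onplane(sd,ce,.0275).round(4))
cv2.imwrite("pics/s6.png",cv2.resize(sd["img"][200:310,260:400],None,fx=5,fy=5,interpolation=cv2.INTER_CUBIC))
```

```text
[ 0.53930038 -0.2484086   0.09760777] [0.9590609  0.08709556 1.99236752] 13.0667
[365.4 250.7] 21 [ 0.6496 -0.2589  0.0275]
[345.5 263.5] 12 [ 0.5698 -0.253   0.0275]
[314. 273.] 9 [ 0.4773 -0.2177  0.0275]
[350.8 279.2] 13 [ 0.5402 -0.3017  0.0275]
[357.8 286.1] 59 [ 0.5375 -0.3311  0.0275]
```

View pics/s6.png

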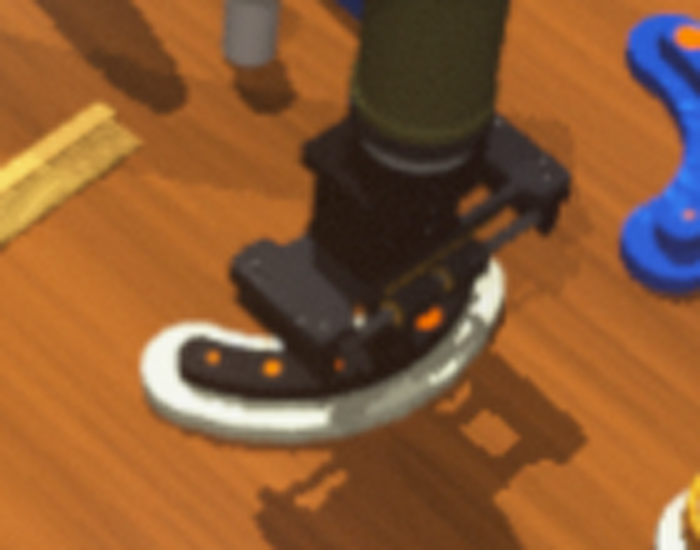

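Request:
{"api": "drive_tool", "payload": {"commands": [[-0.06,0.55,0,0,0,0,0],[-0.04,0.55,0,0,0,0,0],[0,0.55,0,0,0,0,0],[0.03,0.55,0,0,0,0,0],[0.06,0.55,0,0,0,0,0],[0.1,0.55,0,0,0,0,0],[0.13,0.55,0,0,0,0,0],[0.15,0.54,0,0,0,0,0],[0.18,0.54,0,0,0,0,0],[0.2,0.53,0,0,0,0,0],[0.22,0.52,0,0,0,0,0],[0.24,0.5,0,0,0,0,0],[0,0,0,0,0,0,0],[0,0,0,0,0,0,0]]}}

```text
time_s: 14.23
tool_pos: [0.6045, -0.2384, 0.0976]
tool_rot: [179.9, -0.0, 87.3]
force: [1.1, 0.1, 2.9]
grip_width: 0.0003
```

At dot 6. I'll lift straight up and check.

Request:
{"api": "drive_tool", "payload": {"commands": [[0,0,-0.3,0,0,0,0],[0,0,-0.6,0,0,0,0],[0,0,-1.5,0,0,0,0],[0,0,-2,0,0,0,0],[0,0,-2.5,0,0,0,0],[0,0,-2.5,0,0,0,0],[0,0,-2.5,0,0,0,0],[0,0,-2.5,0,0,0,0],[0,0,-2,0,0,0,0],[0,0,-1,0,0,0,0],[0,0,0,0,0,0,0],[0,0,0,0,0,0,0]]}}

```text
time_s: 15.23
tool_pos: [0.6027, -0.2393, 0.2714]
tool_rot: [180.0, -0.0, 87.3]
force: [0.2, -0.4, -0.5]
grip_width: 0.0005
```

Run:
```python
from h import *
sd=env.read_camera("side"); sc=env.read_camera("scene"); w=env.read_camera("wrist"); o=env.get_obs(); print(o["tool_pos"],o["force"],o["time_s"])
for n,c,box in (("scene",sc,(175,193,235,272)),("side",sd,(285,242,368,292))):
    print(n)
    for ce,a in blobs(c["img"],(5,170,150),(22,255,255),box,3):
        if a<100: print(ce,a,onplane(c,ce,.0305).round(4))
for ce,a in blobs(sd["img"],(0,150,90),(4,255,255),(205,160,255,205),2): print("red",ce,onplane(sd,ce,.084).round(4))
cv2.imwrite("pics/sd9.png",sd["img"]);cv2.imwrite("pics/sc9.png",sc["img"])
```

```text
[ 0.6023011  -0.23868318  0.26952303] [-0.13621985 -0.36388139 -0.36580845] 15.3833
scene
[215.2 202.6] 5 [ 0.4569 -0.1915  0.0305]
[204.3 208.1] 9 [ 0.4764 -0.2192  0.0305]
[195.9 216.5] 15 [ 0.5051 -0.2386  0.0305]
[190.4 226. ] 25 [ 0.5365 -0.2494  0.0305]
[188.8 236.6] 33 [ 0.5702 -0.2493  0.0305]
[191.1 247.1] 48 [ 0.6024 -0.2394  0.0305]
side
[349.7 254.1] 39 [ 0.6027 -0.2384  0.0305]
[344.6 261.7] 31 [ 0.5707 -0.2481  0.0305]
[336.5 268. ] 26 [ 0.5365 -0.2487  0.0305]
[302.5 270.5] 4 [ 0.4571 -0.1914  0.0305]
[314. 272.] 9 [ 0.4781 -0.2166  0.0305]
[326.  271.5] 16 [ 0.505  -0.2378  0.0305]
red [223.1 170.4] [0.5112 0.2509 0.084 ]
```

View pics/sc9.png

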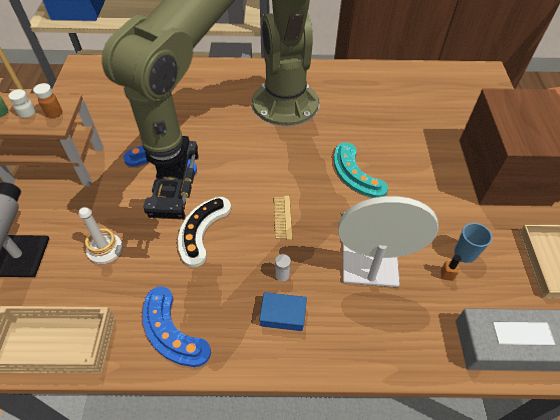

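View pics/sd9.png

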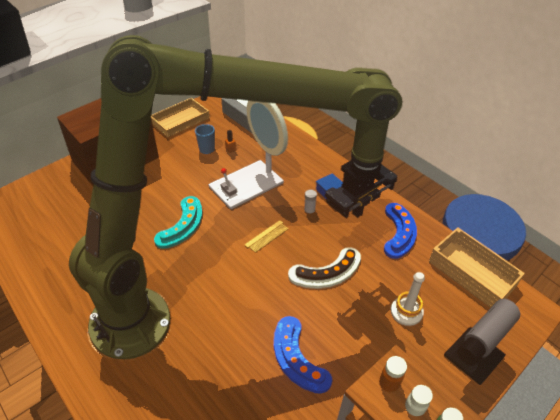

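The final pictures show all dots within 1 mm of their start positions, the toggle on at (223,170), the bystanders in place, and the hand 17 cm above the bar. Handing in.

```bash
python3 -c "
from cell import env
print(env.sign_off())"
```

```text
the job is handed in; nothing more can be done
None
```

The ring light's toggle is switched over to on and the touch bar has been stroked from dot 1 to dot 6. I handed the job in at about 15.4 s, with the hand clear.

- **Toggle:** I pushed it right to left until it met its stop, at about 4 N. The ball then measured near (0.511, 0.251), which is the on side, and the small indicator on the mirror's foot had changed from black to lit.
- **Touch bar:** I drew the closed fingertips along the arc at roughly 2–3 N, about 3 mm of sink. Force and position, checked at dots 1, 2, 4 and 6, showed contact there. I then lifted straight up from dot 6.
- **Last checks:** Most dots measured within 1 mm of their starting positions in both fixed cameras; dot 3 read 1.3 mm different. The other things on the bench looked unmoved, and the force on the hand was near zero.
- **Disagreement:** The wrist camera read x about 2–3 mm higher than the fixed cameras. I used a position between the two.
- **Not confirmed:** I could not see in the pictures whether the ring's own brightness changed.

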